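Release the jar from the mixer clamp

ROBOT

A 6-joint arm with a two-finger parallel gripper is mounted at the origin on a cart in front of the work surface, level with it; the furniture and walls round the work are solid. World frame = base frame: x ahead of the robot, y to its left, z up, the work surface at z = 0. Lengths are in m, angles in rad, forces in N, time in s.
With the tool pointing down it reaches from about 0.3 to 0.85 m from the base axis. Payload 4.2 kg.
Tool frame: the origin (TCP) lies midway between the tips of the shut fingers; the grasp point (between the pads) lies 19 mm behind it; z points along the fingers, y is the line along which they close (so a half turn about z gives the same grasp; the last joint's range is limited). The gripper opens to 91 mm and grips with 3 to 60 N. Pads are 32 mm wide; open, the fingers measure 118 mm over their backs; the gripper's body (76 mm by 178 mm) begins 60 mm behind the grasp point.
Start: joints at [1.21, 0.32, 1.565, -0, 1.257, -0.02], TCP at [0.192, 0.542, 0.214] pointing down, gripper open.
Joint ranges: [-3.11, 3.11], [-0.84, 2.01], [0.21, 2.61], [-1.34, 4.49], [0.05, 2.63], [-2.56, 2.56]. Speed limits (rad/s): [2.57, 2.57, 3.14, 3.14, 3.14, 3.14].

INTERFACE

Orientations are given as a unit quaternion [w, x, y, z].
In Python, from bench import env, imaging gives the robot as it stands. The module is installed in compiled form; this text tells all that it offers.
- The arm moves only by the shell command python3 -m crank 'ROWS' [OPENING] [FORCE]. ROWS is JSON, a list of rows, each an object of numbers: "x", "y", "z": the shift along the tool's x, y, z in m; "rx", "ry", "rz": the turn, a rotation vector about the tool's x, y, z in rad. In form: [{"x": .., "y": .., "z": .., "rx": .., "ry": .., "rz": ..}, ...]. A call has exactly 10 rows; each row shifts and turns the commanded pose from where the row before left it, along the tool's axes as they then stand; what a row does not reach is not made up. A row lasts 1/10 s, in which the tool goes at most 50 mm and 8.59 degrees, less where a joint would pass 70% of its speed; a pose out of reach is approached as far as the arm can. A call is refused whole if a number of a shift passes 0.05 or a number of a turn 0.15, either way. A call with a gripper value outside its range is refused whole. OPENING is the finger opening in m, from 0 to 0.0912, set as the call begins (- or left out, the last holds). The fingers move at their own pace and stop on an object; FORCE is the grip in N (left out, the last holds). Time passes only in rows, so rows that do not move let the fingers close, or fill a call up. It gives the time, the measured TCP pose, the force, the opening and the grip force at its end, in the units of the state.
- env.get_state(): the state, without advancing time (a new reading comes with each control period).
- imaging.capture(name): name is "side" or "top"; returns a dict with "img" (400x640x3 uint8, red, green, blue), "depth" (400x640 float32, m along the optical axis (not along the pixel's ray), 0 where there is no reading), "fx", "fy", "cx", "cy" (pixels), "k1" (the pictures are not rectified: a ray, as slopes to the right and down, at radius r is drawn at 1 + k1 r^2 times it, then the intrinsics apply), "extrinsics" (4x4, takes a point from world to camera coordinates). Camera axes: x right, y up, looking along -z (the intrinsics and any distortion apply to the point x, -y, -z); pixel columns grow to the right and rows downward; lengths in m; the calibration is good to about 2 mm. A picture is of the moment at which its call begins.
- env.sign_off(): hands the job in; it is judged then, once.
The state is a dict: "clock": time; "q": joint angles; "dq": joint speeds; "joint_torque": joint torques, N m; "tool_pos": TCP position; "ee_rot": TCP orientation; "wrist_force": force on the tool from outside, world axes, zero at the start; "wrist_torque": the same for the moment, N m; "width": opening from 0.0 (shut) to 1.0 (fully open); "grip_force": force on a finger pad.
Only numpy, scipy, OpenCV 4.12 (cv2) and the standard library are available. Lean on these libraries where they do the work, as an engineer would, in place of code of your own. Each camera call takes 0.05 s, during which the arm holds its last target. There are 200 camera calls.

TASK

The mixing run is over: lift the clamp arm by its crossbar handle until it tips over and stays open by itself, while the jar still stands in its seat. Then lift that jar out and stand it upright anywhere inside the shallow metal tray, leaving the clamp open.

Things in the scene. Friction and masses are not known exactly. Their poses are not given: they have to be found in the camera images.
- clamp_arm (a joint): Angle (rad) of the steel clamp arm: about 0 closed (level, its rubber pad on the jar's lid), growing as its front end is lifted, 2.0 at its rear stop (leaning back 25 degrees past vertical). A spring pulls it shut below about 1.0 and throws it open above that, where it stays. Lifting at the crossbar takes about 5 N at first, then less.
- crossbar (a point): Centre of the black crossbar (40 mm long, 16 thick) on a stem at the clamp arm's front end, 126 mm above the worktop, 60 in front of the jar's axis. y: along the bar, parallel to the hinge; arm closed: z up, x level, back over the jar; turns with the arm. The hinge axis lies 145 mm along +x, 30 along -z from here: an arc of 148 mm radius. Pinched by its ends, the bar may turn between the fingers.
- jar_center (a point): Centre (half-way up) of the closed sample jar under the clamp, 46 mm in diameter, 70 high, 0.08 to 0.17 kg, upright. It stands on a grey base plate 12 mm high, loosely in a seat ring 8 mm high (ring top 27 mm below the jar's centre). The hinge post, 85 mm behind its axis, is 120 mm high and 50 wide. The larger jars on the worktop are not meant.
- tray_in (a point): centre of the inner floor of the shallow metal tray, 4 mm above the worktop; the tray is fixed, 160 mm (its x) by 140 mm (its y) outside, walls 4 mm thick and 14 mm high over the worktop.
Mind the look-alikes: they are no part of the job. Leave any green or red look-alike of the part that bears jar_center alone.

How it is judged:
On the way:
1. the clamp arm stands open past its hold-open point (angle over 1.1) while the jar is still in its seat (within 15 mm) (value of joint clamp_arm above 1.1 rad and distance of jar_center from where it was at the start of the episode below 0.015 m), for 0.2 s.
At the end, for the whole second after the job is handed in: The clamp arm stands open (angle over 1.5) and the jar stands upright (within 10 degrees) and at rest on the tray's floor, wholly inside its walls (axis within 60 mm of the tray's centre along the tray's x and 50 mm along its y, centre 30 to 40 mm above the tray floor) (value of joint clamp_arm above 1.5 rad and x of jar_center in the frame of tray_in between -0.06 and 0.06 m and y of jar_center in the frame of tray_in between -0.05 and 0.05 m and z of jar_center in the frame of tray_in between 0.03 and 0.04 m and angle between jar_center's own z axis and vertical below 0.17 rad and linear speed of jar below 0.02 m/s); the robot touches nothing.
It also fails if it takes over 51 s, if anything falls off the work surface, if the arm or the gripper's body presses on something with over 40 N, if the wrist force passes 120 N, or if a joint passes its speed limit or range.

## Working session

There is one attempt and no reset: what is moved stays moved. The work goes in short steps, Python scripts to look and compute and a shell command to move; the robot and the scene stay as the last step left them, time stands still between calls to the robot, and variables do not carry over. Pictures are saved under pics/ and viewed, at most 10 in all, crops included, and the job is handed in when it is done.

```bash
mkdir -p pics; cat > h.py <<'E'
import numpy as np, cv2
from bench import env, imaging
def cap(n):
    c=imaging.capture(n); np.savez('%s.npz'%n,**c); return c
def load(n): return dict(np.load('%s.npz'%n))
def ray(c,u,v):
    K=np.array([[c['fx'],0,c['cx']],[0,c['fy'],c['cy']],[0,0,1.]]);d=np.array([float(c['k1']),0,0,0,0])
    p=cv2.undistortPoints(np.array([[[u,v]]],float),K,d)[0,0]
    R=c['extrinsics'][:3,:3];t=c['extrinsics'][:3,3]
    return -R.T@t, R.T@np.array([p[0],-p[1],-1.])
def pt(c,u,v,z=None):
    o,d=ray(c,u,v)
    if z is None:
        w=c['depth'][int(v)-1:int(v)+2,int(u)-1:int(u)+2]; s=np.median(w[w>0]) if (w>0).any() else np.nan
    else: s=(z-o[2])/d[2]
    return o+s*d
def world(c):
    v,u=np.mgrid[0:400,0:640];K=np.array([[c['fx'],0,c['cx']],[0,c['fy'],c['cy']],[0,0,1.]])
    p=cv2.undistortPoints(np.stack([u,v],-1).reshape(-1,1,2).astype(float),K,np.array([float(c['k1']),0,0,0,0]))[:,0]
    s=c['depth'].reshape(-1,1); P=np.c_[p[:,0],-p[:,1],-np.ones(len(p))]*s
    R=c['extrinsics'][:3,:3];t=c['extrinsics'][:3,3]
    return ((P-t)@R).reshape(400,640,3)
E
python3 - <<'E'
from h import *
for n in('top','side'):
    c=cap(n);cv2.imwrite(f'pics/{n}0.png',c['img'][...,::-1]); o,d=ray(c,320,200);print(n,o,d,c['fx'])
print(env.get_state())
E
```

```text
top [0.43832101 0.02842609 1.08377216] [ 0.09464725 -0.03099439 -0.99509007] 444.78791617749533
side [ 0.42774278 -0.8146162   0.64223147] [ 0.10802156  0.81974159 -0.56259752] 397.59422937072736
{'clock': 0.1, 'q': array([ 1.21001142e+00,  3.20235963e-01,  1.56556086e+00,  3.34643198e-05,
        1.25741155e+00, -1.99779912e-02]), 'dq': array([ 5.53140068e-04, -1.83313978e-03, -3.00905917e-03,  2.03108662e-05,
       -1.32877755e-03, -9.79260853e-05]), 'joint_torque': array([ 3.58045627e-04, -4.13334632e+01, -2.32510900e+01,  7.27578322e-02,
        4.22143936e-02, -5.31575756e-05]), 'tool_pos': array([0.19200753, 0.54150723, 0.21319829]), 'ee_rot': array([-1.68498862e-04,  1.69585020e-01,  9.85515230e-01, -7.90248102e-04]), 'wrist_force': array([-0.20694164,  0.59970584,  0.55166404]), 'wrist_torque': array([-0.04601998, -0.05253352, -0.01023635]), 'grip_force': 0.0, 'width': 1.0021100068179285}
```

View pics/top0.png

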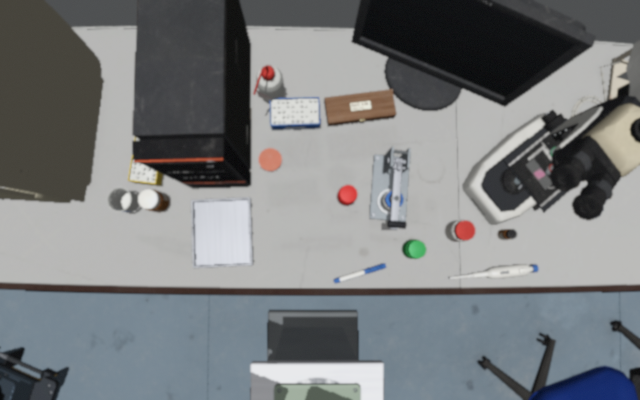

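View pics/side0.png

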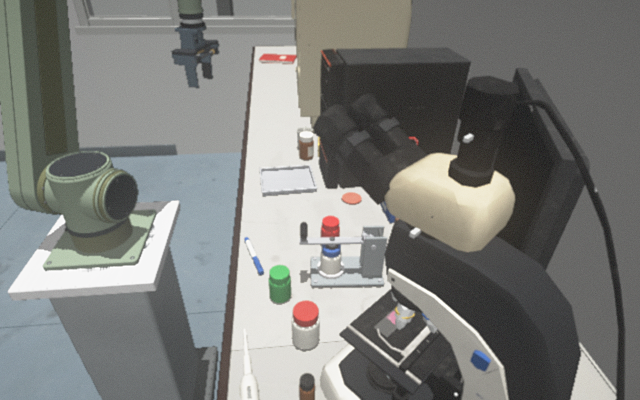

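Top view: the clamp is at (393,190), with its post at (398,160) and crossbar near (398,226). The blue-lidded jar under it is at (390,200), and the tray at (223,232). The look-alikes are a green jar at (415,249) and red ones at (348,195) and (463,231). The one meant is the blue-lidded jar, since it stands on the grey base under the arm. In the side view the clamp spans (303-385, 225-285) and the crossbar is at (304,232). I'll confirm with enlarged crops.

```bash
python3 - <<'E'
from h import *
t=load('top');s=load('side')
a=cv2.resize(t['img'][140:260,330:480],None,fx=2.6,fy=2.6,interpolation=2)
b=cv2.resize(s['img'][195:315,270:420],None,fx=2.6,fy=2.6,interpolation=2)
cv2.imwrite('pics/crop1.png',np.hstack([a,b])[...,::-1])
W=world(t)
for n,C in(('top',t),('side',s)):
    W=world(C);P=W.reshape(-1,3);I=C['img'].reshape(-1,3).astype(int)
    reg=(P[:,0]>.2)&(P[:,0]<.7)&(P[:,1]>-.3)&(P[:,1]<.1)
    print(n)
    blue=reg&(I[:,2]>I[:,0]+50)&(P[:,2]>.05);print('blue',blue.sum(),P[blue].mean(0),P[blue].min(0),P[blue].max(0))
    hi=reg&(P[:,2]>.09)&(P[:,2]<.2)
    for lo in np.arange(.3,.66,.02):
        m=hi&(abs(P[:,0]-lo-.01)<.01)
        if m.sum()>2: print('x%.2f'%lo,m.sum(),'y',P[m,1].min().round(3),np.median(P[m,1]).round(3),P[m,1].max().round(3),'z',P[m,2].min().round(3),np.median(P[m,2]).round(3),P[m,2].max().round(3))
# tray top corners
for u,v in((194,200),(252,199),(254,266),(194,267),(223,232)):print('tray',pt(t,u,v),pt(t,u,v,.014 if u!=223 else .004))
for u,v in((263,168),(311,167),(316,191),(261,194)):print('trayS',pt(s,u,v,.014))
E
```

```text
top
blue 89 [ 0.52569658 -0.14422224  0.19581865] [ 0.43832101 -0.19069161  0.07850244] [0.55327296 0.02842609 1.08377216]
x0.46 83 y -0.188 -0.167 -0.147 z 0.099 0.133 0.138
x0.48 111 y -0.187 -0.166 -0.147 z 0.097 0.129 0.138
x0.50 70 y -0.178 -0.169 -0.161 z 0.095 0.1 0.104
x0.52 79 y -0.18 -0.17 -0.161 z 0.09 0.1 0.108
x0.54 76 y -0.183 -0.171 -0.159 z 0.09 0.1 0.106
x0.56 74 y -0.183 -0.174 -0.165 z 0.095 0.1 0.104
x0.58 74 y -0.185 -0.175 -0.166 z 0.094 0.1 0.105
x0.60 158 y -0.199 -0.177 -0.155 z 0.09 0.111 0.124
x0.62 159 y -0.202 -0.178 -0.153 z 0.09 0.114 0.124
x0.64 53 y -0.202 -0.168 -0.158 z 0.095 0.118 0.124
side
blue 63 [ 0.53645761 -0.18679172  0.08055029] [ 0.52027336 -0.19279027  0.07710636] [ 0.55452446 -0.17710193  0.08355531]
x0.46 101 y -0.189 -0.175 -0.149 z 0.093 0.128 0.135
x0.48 123 y -0.19 -0.173 -0.147 z 0.092 0.099 0.133
x0.50 74 y -0.18 -0.173 -0.158 z 0.092 0.098 0.101
x0.52 79 y -0.183 -0.176 -0.161 z 0.09 0.099 0.105
x0.54 69 y -0.184 -0.177 -0.164 z 0.09 0.098 0.104
x0.56 67 y -0.185 -0.178 -0.166 z 0.093 0.098 0.101
x0.58 64 y -0.185 -0.179 -0.167 z 0.093 0.099 0.101
x0.60 207 y -0.204 -0.186 -0.156 z 0.09 0.109 0.121
x0.62 235 y -0.204 -0.188 -0.154 z 0.09 0.108 0.122
x0.64 113 y -0.204 -0.199 -0.159 z 0.091 0.113 0.121
tray [0.53701801 0.29852726 0.01500645] [0.53711095 0.29878161 0.014     ]
tray [5.42218506e-01 1.60655362e-01 3.27121736e-04] [0.54090734 0.15898665 0.014     ]
tray [0.38022685 0.15257964 0.00101241] [0.38092368 0.15109043 0.014     ]
tray [0.37719886 0.2934939  0.01552131] [0.37711181 0.29387138 0.014     ]
tray [0.46113562 0.22824189 0.00561037] [0.4611697  0.22854034 0.004     ]
trayS [0.38936902 0.29509795 0.014     ]
trayS [0.54150245 0.2895209  0.014     ]
trayS [0.5421912  0.14789509 0.014     ]
trayS [0.38400269 0.14543292 0.014     ]
```

View pics/crop1.png

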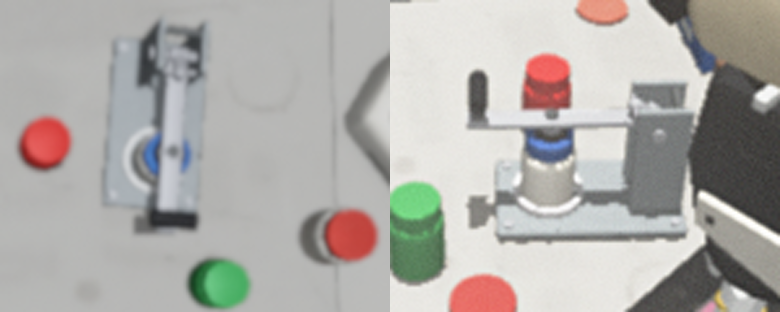

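The crop confirms it: the blue-lidded white jar stands in the seat ring under the arm. The crossbar sits black on its stem at the front, and the red and green jars stand free.

```bash
cat >> h.py <<'E'
from scipy.spatial.transform import Rotation as Rn
def goto(x,y,z,yawdeg=None):
    "print tool-frame shift to target TCP, after turning tool y to yaw (world), tool down"
    s=env.get_state();q=s['ee_rot'];R=Rn.from_quat([q[1],q[2],q[3],q[0]])
    M=R.as_matrix()
    if yawdeg is not None:
        a=np.deg2rad(yawdeg);Y=np.array([np.cos(a),np.sin(a),0]);Z=np.array([0,0,-1.]);T=np.c_[np.cross(Y,Z),Y,Z]
        print('rot',Rn.from_matrix(M.T@T).as_rotvec().round(3));M=T
    print('pos',s['tool_pos'].round(4),'shift',(M.T@(np.array([x,y,z])-s['tool_pos'])).round(4),'t',s['clock'],'F',s['wrist_force'].round(1),'w',s['width']*.0912)
E
python3 - <<'E'
from h import *
for n in('top','side'):
    C=load(n);P=world(C).reshape(-1,3);I=C['img'].reshape(-1,3).astype(int)
    reg=(P[:,0]>.44)&(P[:,0]<.7)&(P[:,1]>-.23)&(P[:,1]<-.1)
    m=reg&(P[:,2]>.118)&(P[:,2]<.15)&(P[:,0]<.53)
    print(n,'bar',m.sum(),(P[m].min(0)+P[m].max(0))/2,P[m].min(0),P[m].max(0))
    print('bardir',np.polyfit(P[m,1],P[m,0],1))
    a=reg&(P[:,2]>.095)&(P[:,2]<.103)&(P[:,0]>.5)&(P[:,0]<.6);print('arm slope',np.polyfit(P[a,0],P[a,1],1))
    l=reg&(P[:,2]>.02)&(P[:,2]<.088)&(P[:,0]>.49)&(P[:,0]<.58);print('jar',P[l].min(0),P[l].max(0))
t=load('top')
for u,v in((415,249),(348,195),(463,231)):print(pt(t,u,v))
goto(.479,-.168,.22,85)
E
```

```text
top bar 139 [ 0.47859233 -0.16753971  0.13067629] [ 0.46989706 -0.18826526  0.12330767] [ 0.4872876  -0.14681416  0.13804491]
bardir [0.06533541 0.48986882]
arm slope [-0.08119051 -0.12761989]
jar [ 0.50940169 -0.19876178  0.02010476] [ 0.56786305 -0.14213761  0.08783281]
side bar 118 [ 0.47925646 -0.16820671  0.12645661] [ 0.47135429 -0.18957302  0.11820254] [ 0.48715862 -0.14684041  0.13471068]
bardir [0.05632252 0.48880986]
arm slope [-0.08386244 -0.12836322]
jar [ 0.51181409 -0.20201876  0.02001054] [ 0.56848569 -0.15903499  0.08779244]
[ 0.42380323 -0.22145562  0.07264627]
[ 0.54682905 -0.06741841  0.07073456]
[ 0.46507792 -0.33210639  0.08202161]
rot [-0.002 -0.    -0.254]
pos [0.192  0.5415 0.2132] shift [-0.3477 -0.6818 -0.0068] t 0.1 F [-0.2  0.6  0.6] w 0.09139243262179508
```

```bash
python3 -m crank '[{"rz":-0.085},{"rz":-0.085},{"rz":-0.084},{"x":-0.01,"y":-0.02},{"x":-0.019,"y":-0.037},{"x":-0.019,"y":-0.037},{"x":-0.019,"y":-0.037},{"x":-0.019,"y":-0.037},{"x":-0.019,"y":-0.037},{"x":-0.019,"y":-0.037}]' 0.07
python3 -m crank '[{"x":-0.02,"y":-0.038},{"x":-0.02,"y":-0.038},{"x":-0.02,"y":-0.038},{"x":-0.02,"y":-0.038},{"x":-0.02,"y":-0.038},{"x":-0.02,"y":-0.038},{"x":-0.02,"y":-0.038},{"x":-0.02,"y":-0.038},{"x":-0.02,"y":-0.037},{"x":-0.01,"y":-0.02}]'
python3 -c "
from h import *
goto(.479,-.168,.108,85.2)"
```

```text
rot [-0.002 -0.    -0.257]
pos [0.192  0.5415 0.2132] shift [-0.3454 -0.683   0.1052] t 0.1 F [-0.2  0.6  0.6] w 0.09139243262179508invalid input
invalid input
```

The short rows were refused, so each row probably needs all six keys.

```bash
python3 -m crank '[{"x":0,"y":0,"z":0,"rx":0,"ry":0,"rz":-0.085},{"x":0,"y":0,"z":0,"rx":0,"ry":0,"rz":-0.085},{"x":0,"y":0,"z":0,"rx":0,"ry":0,"rz":-0.084},{"x":-0.01,"y":-0.02,"z":0,"rx":0,"ry":0,"rz":0},{"x":-0.019,"y":-0.037,"z":0,"rx":0,"ry":0,"rz":0},{"x":-0.019,"y":-0.037,"z":0,"rx":0,"ry":0,"rz":0},{"x":-0.019,"y":-0.037,"z":0,"rx":0,"ry":0,"rz":0},{"x":-0.019,"y":-0.037,"z":0,"rx":0,"ry":0,"rz":0},{"x":-0.019,"y":-0.037,"z":0,"rx":0,"ry":0,"rz":0},{"x":-0.019,"y":-0.037,"z":0,"rx":0,"ry":0,"rz":0}]' 0.07
python3 -c "
from h import *
goto(.479,-.168,.108,85.2)"
```

```text
clock: 1.1
tool_pos: [0.2948, 0.2884, 0.2137]
ee_rot: [-0.0, 0.043, 0.999, -0.0]
wrist_force: [1.4, -0.6, 0.5]
width: 0.764
grip_force: 0.0
rot [-0.    -0.    -0.002]
pos [0.2948 0.2884 0.2137] shift [-0.2217 -0.4394  0.1057] t 1.1 F [ 1.4 -0.6  0.5] w 0.06970353852664464
```

```bash
python3 -m crank '[{"x":-0.02,"y":-0.04,"z":0,"rx":0,"ry":0,"rz":0},{"x":-0.02,"y":-0.04,"z":0,"rx":0,"ry":0,"rz":0},{"x":-0.022,"y":-0.044,"z":0,"rx":0,"ry":0,"rz":0},{"x":-0.022,"y":-0.044,"z":0,"rx":0,"ry":0,"rz":0},{"x":-0.022,"y":-0.044,"z":0,"rx":0,"ry":0,"rz":0},{"x":-0.022,"y":-0.044,"z":0,"rx":0,"ry":0,"rz":0},{"x":-0.022,"y":-0.044,"z":0,"rx":0,"ry":0,"rz":0},{"x":-0.022,"y":-0.044,"z":0,"rx":0,"ry":0,"rz":0},{"x":-0.022,"y":-0.044,"z":0,"rx":0,"ry":0,"rz":0},{"x":-0.022,"y":-0.044,"z":0,"rx":0,"ry":0,"rz":0}]'
python3 - <<'E'
from h import *
goto(.479,-.168,.108,85.2)
C=cap('side')
cv2.imwrite('pics/s1.png',cv2.resize(C['img'][110:310,220:440],None,fx=2.7,fy=2.7)[...,::-1])
E
```

```text
clock: 2.1
tool_pos: [0.4726, -0.161, 0.2137]
ee_rot: [-0.0, 0.044, 0.999, 0.0]
wrist_force: [0.7, 1.4, -0.2]
width: 0.767
grip_force: 0.0
rot [ 0.001 -0.    -0.004]
pos [ 0.4726 -0.161   0.2137] shift [-0.007  -0.0064  0.1057] t 2.1 F [ 0.7  1.4 -0.2] w 0.0699247934066001
```

View pics/s1.png

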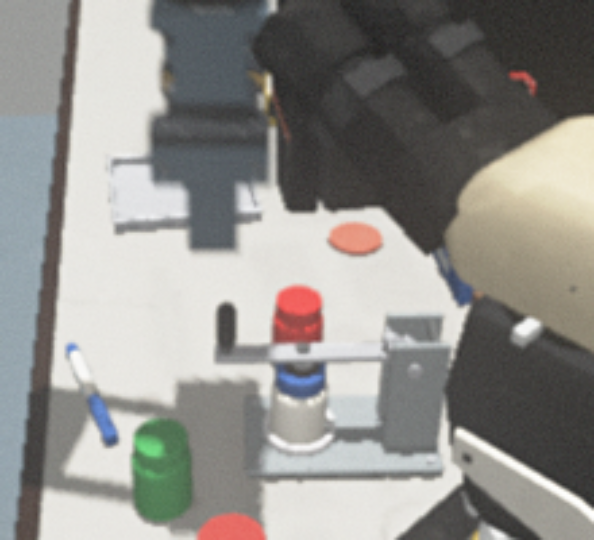

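The gripper tip at (214,240) hangs about 7 mm short of the bar at (227,325), with the arm, jar and post as measured. I'll correct, go down and pinch.

```bash
python3 -m crank '[{"x":-0.007,"y":-0.0065,"z":0.005,"rx":0,"ry":0,"rz":-0.004},{"x":0,"y":0,"z":0.014,"rx":0,"ry":0,"rz":0},{"x":0,"y":0,"z":0.015,"rx":0,"ry":0,"rz":0},{"x":0,"y":0,"z":0.015,"rx":0,"ry":0,"rz":0},{"x":0,"y":0,"z":0.015,"rx":0,"ry":0,"rz":0},{"x":0,"y":0,"z":0.014,"rx":0,"ry":0,"rz":0},{"x":0,"y":0,"z":0.012,"rx":0,"ry":0,"rz":0},{"x":0,"y":0,"z":0.01,"rx":0,"ry":0,"rz":0},{"x":0,"y":0,"z":0.006,"rx":0,"ry":0,"rz":0},{"x":0,"y":0,"z":0,"rx":0,"ry":0,"rz":0}]'
python3 -m crank '[{"x":0,"y":0,"z":0,"rx":0,"ry":0,"rz":0},{"x":0,"y":0,"z":0,"rx":0,"ry":0,"rz":0},{"x":0,"y":0,"z":0,"rx":0,"ry":0,"rz":0},{"x":0,"y":0,"z":0,"rx":0,"ry":0,"rz":0},{"x":0,"y":0,"z":0,"rx":0,"ry":0,"rz":0},{"x":0,"y":0,"z":0,"rx":0,"ry":0,"rz":0},{"x":0,"y":0,"z":0,"rx":0,"ry":0,"rz":0},{"x":0,"y":0,"z":0,"rx":0,"ry":0,"rz":0},{"x":0,"y":0,"z":0,"rx":0,"ry":0,"rz":0},{"x":0,"y":0,"z":0,"rx":0,"ry":0,"rz":0}]' 0 30
python3 - <<'E'
import numpy as np
# bar displacement per 5-deg-ish step: forward, up
th=np.linspace(0,1.3,27);a=np.deg2rad(180)-np.arctan2(30,145)-th
p=.148*np.c_[np.cos(a),np.sin(a)];print(np.c_[th[1:],np.diff(p,axis=0)].round(4))
E
```

```text
clock: 3.15
tool_pos: [0.4784, -0.1657, 0.1072]
ee_rot: [-0.001, 0.041, 0.999, 0.0]
wrist_force: [-0.4, -0.2, 0.5]
width: 0.768
grip_force: 0.0
clock: 4.15
tool_pos: [0.4791, -0.1666, 0.1082]
ee_rot: [0.0, 0.041, 0.999, -0.001]
wrist_force: [-1.0, -5.2, 3.5]
width: 0.435
grip_force: 30.0
[[5.00e-02 1.70e-03 7.20e-03]
 [1.00e-01 2.00e-03 7.10e-03]
 [1.50e-01 2.40e-03 7.00e-03]
 [2.00e-01 2.70e-03 6.90e-03]
 [2.50e-01 3.10e-03 6.70e-03]
 [3.00e-01 3.40e-03 6.60e-03]
 [3.50e-01 3.70e-03 6.40e-03]
 [4.00e-01 4.00e-03 6.20e-03]
 [4.50e-01 4.40e-03 6.00e-03]
 [5.00e-01 4.60e-03 5.80e-03]
 [5.50e-01 4.90e-03 5.50e-03]
 [6.00e-01 5.20e-03 5.30e-03]
 [6.50e-01 5.50e-03 5.00e-03]
 [7.00e-01 5.70e-03 4.70e-03]
 [7.50e-01 5.90e-03 4.40e-03]
 [8.00e-01 6.10e-03 4.10e-03]
 [8.50e-01 6.30e-03 3.80e-03]
 [9.00e-01 6.50e-03 3.50e-03]
 [9.50e-01 6.70e-03 3.20e-03]
 [1.00e+00 6.80e-03 2.80e-03]
 [1.05e+00 7.00e-03 2.50e-03]
 [1.10e+00 7.10e-03 2.10e-03]
 [1.15e+00 7.20e-03 1.80e-03]
 [1.20e+00 7.30e-03 1.40e-03]
 [1.25e+00 7.30e-03 1.00e-03]
 [1.30e+00 7.40e-03 7.00e-04]]
```

The pinch reads 39.7 mm, the bar's length. Now I'll follow the arc.

```bash
python3 -m crank '[{"x":-0.0017,"y":0,"z":-0.0072,"rx":0,"ry":0,"rz":0},{"x":-0.002,"y":0,"z":-0.0071,"rx":0,"ry":0,"rz":0},{"x":-0.0024,"y":0,"z":-0.007,"rx":0,"ry":0,"rz":0},{"x":-0.0027,"y":0,"z":-0.0069,"rx":0,"ry":0,"rz":0},{"x":-0.0031,"y":0,"z":-0.0067,"rx":0,"ry":0,"rz":0},{"x":-0.0034,"y":0,"z":-0.0066,"rx":0,"ry":0,"rz":0},{"x":-0.0037,"y":0,"z":-0.0064,"rx":0,"ry":0,"rz":0},{"x":-0.004,"y":0,"z":-0.0062,"rx":0,"ry":0,"rz":0},{"x":-0.0044,"y":0,"z":-0.006,"rx":0,"ry":0,"rz":0},{"x":-0.0046,"y":0,"z":-0.0058,"rx":0,"ry":0,"rz":0}]'
python3 - <<'E'
from h import *
goto(0,0,0)
C=cap('side')
cv2.imwrite('pics/s2.png',cv2.resize(C['img'][110:310,220:440],None,fx=2.7,fy=2.7)[...,::-1])
E
```

```text
clock: 5.15
tool_pos: [0.5087, -0.1689, 0.1721]
ee_rot: [-0.003, 0.041, 0.999, -0.0]
wrist_force: [-2.8, -4.6, -4.2]
width: 0.435
grip_force: 30.0
pos [ 0.5087 -0.1689  0.1721] shift [0.5197 0.1265 0.1753] t 5.15 F [-2.8 -4.6 -4.2] w 0.039691848262166554
```

View pics/s2.png

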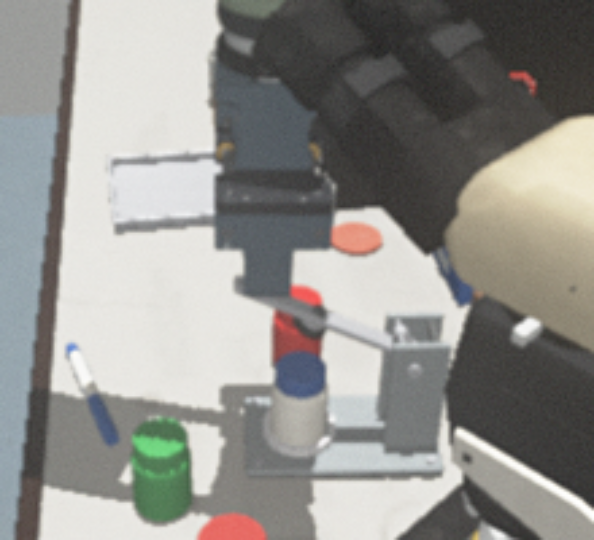

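The arm is lifted about 30° with the bar held at the finger tips (265,285), and the jar is still seated at (300,400). I'll carry on along the arc.

```bash
python3 -m crank '[{"x":-0.0049,"y":0,"z":-0.0055,"rx":0,"ry":0,"rz":0},{"x":-0.0052,"y":0,"z":-0.0053,"rx":0,"ry":0,"rz":0},{"x":-0.0055,"y":0,"z":-0.005,"rx":0,"ry":0,"rz":0},{"x":-0.0057,"y":0,"z":-0.0047,"rx":0,"ry":0,"rz":0},{"x":-0.0059,"y":0,"z":-0.0044,"rx":0,"ry":0,"rz":0},{"x":-0.0061,"y":0,"z":-0.0041,"rx":0,"ry":0,"rz":0},{"x":-0.0063,"y":0,"z":-0.0038,"rx":0,"ry":0,"rz":0},{"x":-0.0065,"y":0,"z":-0.0035,"rx":0,"ry":0,"rz":0},{"x":-0.0067,"y":0,"z":-0.0032,"rx":0,"ry":0,"rz":0},{"x":-0.0068,"y":0,"z":-0.0028,"rx":0,"ry":0,"rz":0}]'
python3 -m crank '[{"x":-0.007,"y":0,"z":-0.0025,"rx":0,"ry":0,"rz":0},{"x":-0.0071,"y":0,"z":-0.0021,"rx":0,"ry":0,"rz":0},{"x":-0.0072,"y":0,"z":-0.0018,"rx":0,"ry":0,"rz":0},{"x":-0.0073,"y":0,"z":-0.0014,"rx":0,"ry":0,"rz":0},{"x":-0.0073,"y":0,"z":-0.001,"rx":0,"ry":0,"rz":0},{"x":-0.0074,"y":0,"z":-0.0007,"rx":0,"ry":0,"rz":0},{"x":0,"y":0,"z":0,"rx":0,"ry":0,"rz":0},{"x":0,"y":0,"z":0,"rx":0,"ry":0,"rz":0},{"x":0,"y":0,"z":0,"rx":0,"ry":0,"rz":0},{"x":0,"y":0,"z":0,"rx":0,"ry":0,"rz":0}]'
python3 - <<'E'
from h import *
goto(0,0,0)
C=cap('side')
cv2.imwrite('pics/s3.png',cv2.resize(C['img'][110:310,220:440],None,fx=2.7,fy=2.7)[...,::-1])
E
```

```text
clock: 6.2
tool_pos: [0.5683, -0.1736, 0.2161]
ee_rot: [-0.002, 0.041, 0.999, 0.0]
wrist_force: [-4.5, -2.7, 5.2]
width: 0.437
grip_force: 30.0
clock: 7.2
tool_pos: [0.6139, -0.1773, 0.2267]
ee_rot: [0.001, 0.041, 0.999, -0.0]
wrist_force: [0.0, -2.7, 6.4]
width: 0.436
grip_force: 30.0
pos [ 0.6139 -0.1773  0.2267] shift [0.6269 0.1259 0.2254] t 7.2 F [ 0.  -2.7  6.4] w 0.039801397605520344
```

View pics/s3.png

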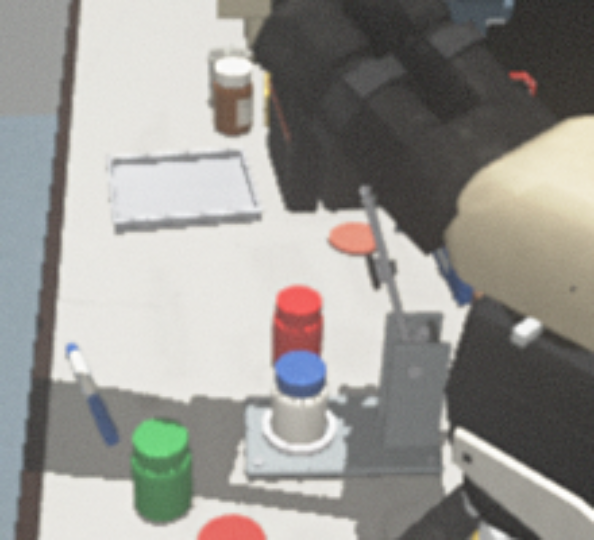

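The arm stands near 75°, front end at (368,190), the jar untouched in its seat at (300,400). I'll release, let the arm throw open, then move back above the jar and measure it.

```bash
python3 -m crank '[{"x":0,"y":0,"z":0,"rx":0,"ry":0,"rz":0},{"x":0,"y":0,"z":0,"rx":0,"ry":0,"rz":0},{"x":0,"y":0,"z":0,"rx":0,"ry":0,"rz":0},{"x":0,"y":0,"z":0,"rx":0,"ry":0,"rz":0},{"x":0,"y":0,"z":0,"rx":0,"ry":0,"rz":0},{"x":0,"y":0,"z":0,"rx":0,"ry":0,"rz":0},{"x":0.01,"y":0,"z":0,"rx":0,"ry":0,"rz":0},{"x":0.02,"y":0,"z":0,"rx":0,"ry":0,"rz":0},{"x":0.025,"y":0,"z":0,"rx":0,"ry":0,"rz":0},{"x":0.02,"y":0,"z":0,"rx":0,"ry":0,"rz":0}]' 0.08
python3 - <<'E'
from h import *
for n in('top','side'):
    C=cap(n);P=world(C).reshape(-1,3)
    l=(P[:,0]>.5)&(P[:,0]<.575)&(P[:,1]>-.21)&(P[:,1]<-.13)&(P[:,2]<.095)
    k=l&(P[:,2]>.035);t=l&(P[:,2]>.076);print(n,k.sum(),P[k].min(0),P[k].max(0),'lid',t.sum(),(P[t].min(0)+P[t].max(0))/2,P[t].max(0)-P[t].min(0))
a=C['img'][110:310,220:440]
cv2.imwrite('pics/s4.png',cv2.resize(a,None,fx=2.7,fy=2.7)[...,::-1])
goto(.539,-.173,.041,85.2)
E
```

```text
clock: 8.25
tool_pos: [0.5366, -0.1707, 0.2256]
ee_rot: [-0.0, 0.041, 0.999, 0.0]
wrist_force: [0.8, 0.4, 0.3]
width: 0.877
grip_force: 0.0
top 94 [ 0.51534449 -0.19198379  0.0363364 ] [ 0.55589455 -0.14956726  0.08730726] lid 50 [ 0.53740295 -0.17605617  0.08290855] [0.03698321 0.03185524 0.00879741]
side 531 [ 0.51525167 -0.19743073  0.03506864] [ 0.56107664 -0.15160874  0.0842098 ] lid 219 [ 0.5384656  -0.17255058  0.0801198 ] [0.04023204 0.04188368 0.00818   ]
rot [ 0.    -0.001  0.   ]
pos [ 0.5358 -0.1707  0.2261] shift [-0.0034 -0.0021  0.1851] t 8.35 F [ 0.7 -1.1  0. ] w 0.07983984300411395
```

View pics/s4.png

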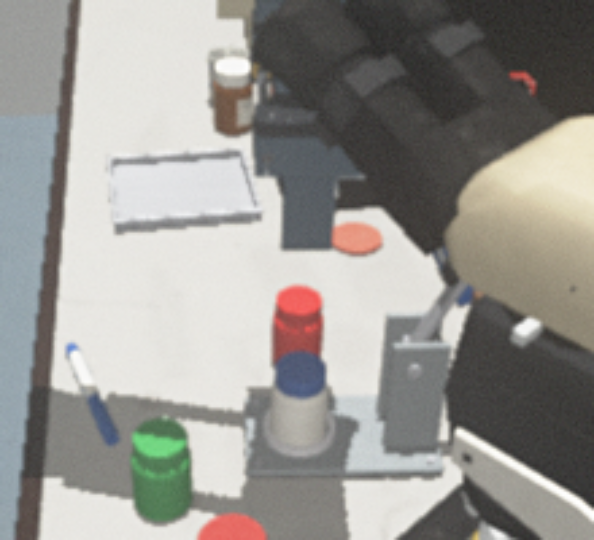

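The arm rests open, leaning back at (435,315), and the jar is seated at (300,400). The jar's axis measures about (0.538, -0.173). I'll descend and grip it.

```bash
python3 -m crank '[{"x":-0.003,"y":-0.002,"z":0.01,"rx":0,"ry":0,"rz":0},{"x":0,"y":0,"z":0.02,"rx":0,"ry":0,"rz":0},{"x":0,"y":0,"z":0.025,"rx":0,"ry":0,"rz":0},{"x":0,"y":0,"z":0.025,"rx":0,"ry":0,"rz":0},{"x":0,"y":0,"z":0.025,"rx":0,"ry":0,"rz":0},{"x":0,"y":0,"z":0.025,"rx":0,"ry":0,"rz":0},{"x":0,"y":0,"z":0.02,"rx":0,"ry":0,"rz":0},{"x":0,"y":0,"z":0.015,"rx":0,"ry":0,"rz":0},{"x":0,"y":0,"z":0.012,"rx":0,"ry":0,"rz":0},{"x":0,"y":0,"z":0.008,"rx":0,"ry":0,"rz":0}]'
python3 -m crank '[{"x":0,"y":0,"z":0,"rx":0,"ry":0,"rz":0},{"x":0,"y":0,"z":0,"rx":0,"ry":0,"rz":0},{"x":0,"y":0,"z":0,"rx":0,"ry":0,"rz":0},{"x":0,"y":0,"z":0,"rx":0,"ry":0,"rz":0},{"x":0,"y":0,"z":0,"rx":0,"ry":0,"rz":0},{"x":0,"y":0,"z":0,"rx":0,"ry":0,"rz":0},{"x":0,"y":0,"z":0,"rx":0,"ry":0,"rz":0},{"x":0,"y":0,"z":0,"rx":0,"ry":0,"rz":0},{"x":0,"y":0,"z":0,"rx":0,"ry":0,"rz":0},{"x":0,"y":0,"z":0,"rx":0,"ry":0,"rz":0}]' 0 20
```

```text
clock: 9.35
tool_pos: [0.5416, -0.1732, 0.039]
ee_rot: [-0.001, 0.041, 0.999, 0.0]
wrist_force: [-0.2, -0.7, -0.9]
width: 0.876
grip_force: 0.0
clock: 10.35
tool_pos: [0.5418, -0.1733, 0.0413]
ee_rot: [0.001, 0.041, 0.999, -0.0]
wrist_force: [-0.1, 1.1, 6.2]
width: 0.49
grip_force: 20.0
```

```bash
python3 -m crank '[{"x":0,"y":0,"z":-0.004,"rx":0,"ry":0,"rz":0},{"x":0,"y":0,"z":-0.01,"rx":0,"ry":0,"rz":0},{"x":0,"y":0,"z":-0.015,"rx":0,"ry":0,"rz":0},{"x":0,"y":0,"z":-0.018,"rx":0,"ry":0,"rz":0},{"x":0,"y":0,"z":-0.018,"rx":0,"ry":0,"rz":0},{"x":0,"y":0,"z":-0.018,"rx":0,"ry":0,"rz":0},{"x":0,"y":0,"z":-0.018,"rx":0,"ry":0,"rz":0},{"x":0,"y":0,"z":-0.014,"rx":0,"ry":0,"rz":0},{"x":0,"y":0,"z":-0.008,"rx":0,"ry":0,"rz":0},{"x":0,"y":0,"z":0,"rx":0,"ry":0,"rz":0}]'
python3 - <<'E'
from h import *
goto(.46,.225,.16)
C=cap('side');a=C['img'][110:310,220:440]
cv2.imwrite('pics/s5.png',cv2.resize(a,None,fx=2.7,fy=2.7)[...,::-1])
E
```

```text
clock: 11.35
tool_pos: [0.5419, -0.1735, 0.1649]
ee_rot: [0.001, 0.041, 0.999, -0.0]
wrist_force: [0.0, 0.3, -1.3]
width: 0.491
grip_force: 20.0
pos [ 0.5419 -0.1735  0.1649] shift [0.1146 0.3904 0.0044] t 11.35 F [ 0.   0.3 -1.3] w 0.044756298748625384
```

View pics/s5.png

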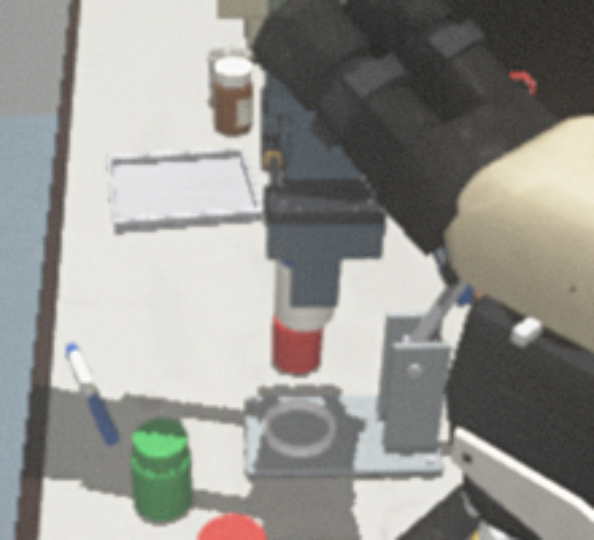

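The jar hangs upright in the fingers at (305,295), and the seat is empty at (298,430). The clamp is still open. Carrying the jar to the tray.

```bash
python3 -m crank '[{"x":0.003,"y":0.01,"z":0,"rx":0,"ry":0,"rz":0},{"x":0.006,"y":0.02,"z":0,"rx":0,"ry":0,"rz":0},{"x":0.0085,"y":0.029,"z":0,"rx":0,"ry":0,"rz":0},{"x":0.0085,"y":0.029,"z":0,"rx":0,"ry":0,"rz":0},{"x":0.0085,"y":0.029,"z":0,"rx":0,"ry":0,"rz":0},{"x":0.0085,"y":0.029,"z":0,"rx":0,"ry":0,"rz":0},{"x":0.0085,"y":0.029,"z":0,"rx":0,"ry":0,"rz":0},{"x":0.0085,"y":0.029,"z":0,"rx":0,"ry":0,"rz":0},{"x":0.0085,"y":0.029,"z":0,"rx":0,"ry":0,"rz":0},{"x":0.0085,"y":0.029,"z":0,"rx":0,"ry":0,"rz":0}]'
python3 -m crank '[{"x":0.0085,"y":0.029,"z":0,"rx":0,"ry":0,"rz":0},{"x":0.0085,"y":0.029,"z":0,"rx":0,"ry":0,"rz":0},{"x":0.0085,"y":0.029,"z":0,"rx":0,"ry":0,"rz":0},{"x":0.0075,"y":0.025,"z":0,"rx":0,"ry":0,"rz":0},{"x":0.005,"y":0.012,"z":0,"rx":0,"ry":0,"rz":0},{"x":0,"y":0.004,"z":0.015,"rx":0,"ry":0,"rz":0},{"x":0,"y":0,"z":0.022,"rx":0,"ry":0,"rz":0},{"x":0,"y":0,"z":0.022,"rx":0,"ry":0,"rz":0},{"x":0,"y":0,"z":0.018,"rx":0,"ry":0,"rz":0},{"x":0,"y":0,"z":0.012,"rx":0,"ry":0,"rz":0}]'
python3 - <<'E'
from h import *
goto(.46,.225,.0333)
C=cap('side');P=world(C).reshape(-1,3)
k=(P[:,0]>.40)&(P[:,0]<.52)&(P[:,1]>.16)&(P[:,1]<.29)&(P[:,2]>.025);b=P[k];print('lowest',np.sort(b[:,2])[:12])
a=C['img'][100:250,220:385]
cv2.imwrite('pics/s6.png',cv2.resize(a,None,fx=3.5,fy=3.5)[...,::-1])
E
```

```text
clock: 12.4
tool_pos: [0.4848, 0.0958, 0.1627]
ee_rot: [-0.001, 0.041, 0.999, -0.0]
wrist_force: [-0.1, -0.4, -1.3]
width: 0.491
grip_force: 20.0
clock: 13.4
tool_pos: [0.4578, 0.2242, 0.0729]
ee_rot: [-0.001, 0.041, 0.999, -0.001]
wrist_force: [-0.4, -0.9, -1.0]
width: 0.497
grip_force: 20.0
pos [0.4578 0.2242 0.0729] shift [-0.0022  0.0011  0.0396] t 13.4 F [-0.4 -0.9 -1. ] w 0.04535510529829015
lowest [0.04320812 0.04505133 0.04628242 0.04675071 0.04688689 0.04704428
 0.0470809  0.04799023 0.04800597 0.04812225 0.04817627 0.04871166]
```

View pics/s6.png

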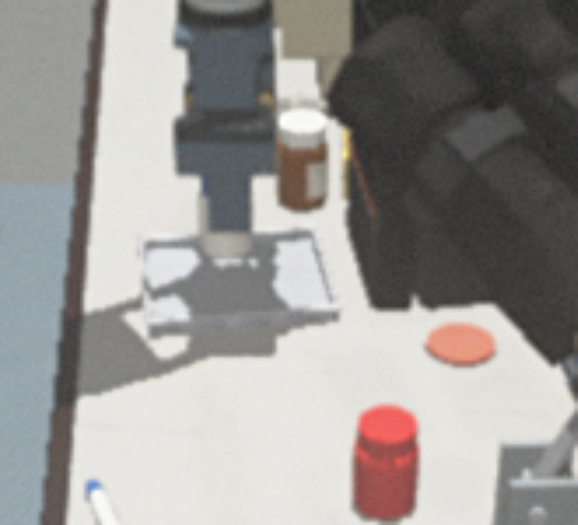

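The jar is held over the middle of the tray, its bottom about 40 mm above the floor. I'll lower it gently.

```bash
python3 -m crank '[{"x":0,"y":0,"z":0.004,"rx":0,"ry":0,"rz":0},{"x":0,"y":0,"z":0.008,"rx":0,"ry":0,"rz":0},{"x":0,"y":0,"z":0.008,"rx":0,"ry":0,"rz":0},{"x":0,"y":0,"z":0.006,"rx":0,"ry":0,"rz":0},{"x":0,"y":0,"z":0.004,"rx":0,"ry":0,"rz":0},{"x":0,"y":0,"z":0.003,"rx":0,"ry":0,"rz":0},{"x":0,"y":0,"z":0.002,"rx":0,"ry":0,"rz":0},{"x":0,"y":0,"z":0.001,"rx":0,"ry":0,"rz":0},{"x":0,"y":0,"z":0,"rx":0,"ry":0,"rz":0},{"x":0,"y":0,"z":0,"rx":0,"ry":0,"rz":0}]'
```

```text
clock: 14.45
tool_pos: [0.4592, 0.225, 0.0388]
ee_rot: [0.0, 0.041, 0.999, 0.0]
wrist_force: [0.1, 0.1, -1.1]
width: 0.492
grip_force: 20.0
```

```bash
python3 -m crank '[{"x":0,"y":0,"z":0.001,"rx":0,"ry":0,"rz":0},{"x":0,"y":0,"z":0.001,"rx":0,"ry":0,"rz":0},{"x":0,"y":0,"z":0.001,"rx":0,"ry":0,"rz":0},{"x":0,"y":0,"z":0.0005,"rx":0,"ry":0,"rz":0},{"x":0,"y":0,"z":0.0005,"rx":0,"ry":0,"rz":0},{"x":0,"y":0,"z":0.0005,"rx":0,"ry":0,"rz":0},{"x":0,"y":0,"z":0.0005,"rx":0,"ry":0,"rz":0},{"x":0,"y":0,"z":0,"rx":0,"ry":0,"rz":0},{"x":0,"y":0,"z":0,"rx":0,"ry":0,"rz":0},{"x":0,"y":0,"z":0,"rx":0,"ry":0,"rz":0}]'
```

```text
clock: 15.45
tool_pos: [0.4591, 0.2249, 0.0337]
ee_rot: [0.0, 0.041, 0.999, 0.0]
wrist_force: [-1.0, 0.2, -2.1]
width: 0.493
grip_force: 20.0
```

```bash
python3 -m crank '[{"x":0,"y":0,"z":0.0005,"rx":0,"ry":0,"rz":0},{"x":0,"y":0,"z":0.0005,"rx":0,"ry":0,"rz":0},{"x":0,"y":0,"z":0.0005,"rx":0,"ry":0,"rz":0},{"x":0,"y":0,"z":0,"rx":0,"ry":0,"rz":0},{"x":0,"y":0,"z":0,"rx":0,"ry":0,"rz":0},{"x":0,"y":0,"z":0,"rx":0,"ry":0,"rz":0},{"x":0,"y":0,"z":0,"rx":0,"ry":0,"rz":0},{"x":0,"y":0,"z":0,"rx":0,"ry":0,"rz":0},{"x":0,"y":0,"z":0,"rx":0,"ry":0,"rz":0},{"x":0,"y":0,"z":0,"rx":0,"ry":0,"rz":0}]'
```

```text
clock: 16.45
tool_pos: [0.4591, 0.225, 0.0332]
ee_rot: [0.0, 0.041, 0.999, 0.0]
wrist_force: [-2.1, -1.5, 8.1]
width: 0.494
grip_force: 20.0
```

The wrist force rose to 8 N, so the jar is on the floor. I'll release and retreat upward.

```bash
python3 -m crank '[{"x":0,"y":0,"z":0,"rx":0,"ry":0,"rz":0},{"x":0,"y":0,"z":0,"rx":0,"ry":0,"rz":0},{"x":0,"y":0,"z":0,"rx":0,"ry":0,"rz":0},{"x":0,"y":0,"z":0,"rx":0,"ry":0,"rz":0},{"x":0,"y":0,"z":0,"rx":0,"ry":0,"rz":0},{"x":0,"y":0,"z":-0.01,"rx":0,"ry":0,"rz":0},{"x":0,"y":0,"z":-0.02,"rx":0,"ry":0,"rz":0},{"x":0,"y":0,"z":-0.03,"rx":0,"ry":0,"rz":0},{"x":0,"y":0,"z":-0.03,"rx":0,"ry":0,"rz":0},{"x":0,"y":0,"z":-0.03,"rx":0,"ry":0,"rz":0}]' 0.075
python3 -m crank '[{"x":0.01,"y":0,"z":-0.02,"rx":0,"ry":0,"rz":0},{"x":0.02,"y":0,"z":0,"rx":0,"ry":0,"rz":0},{"x":0.02,"y":0,"z":0,"rx":0,"ry":0,"rz":0},{"x":0.02,"y":0,"z":0,"rx":0,"ry":0,"rz":0},{"x":0.01,"y":0,"z":0,"rx":0,"ry":0,"rz":0},{"x":0,"y":0,"z":0,"rx":0,"ry":0,"rz":0},{"x":0,"y":0,"z":0,"rx":0,"ry":0,"rz":0},{"x":0,"y":0,"z":0,"rx":0,"ry":0,"rz":0},{"x":0,"y":0,"z":0,"rx":0,"ry":0,"rz":0},{"x":0,"y":0,"z":0,"rx":0,"ry":0,"rz":0}]'
python3 - <<'E'
from h import *
C=cap('side');P=world(C).reshape(-1,3)
k=(P[:,0]>.40)&(P[:,0]<.52)&(P[:,1]>.16)&(P[:,1]<.29)&(P[:,2]>.025)&(P[:,2]<.1);print(P[k].min(0),P[k].max(0))
cv2.imwrite('pics/s7.png',cv2.resize(C['img'][110:310,220:440],None,fx=2.7,fy=2.7)[...,::-1])
E
```

```text
clock: 17.45
tool_pos: [0.459, 0.2248, 0.154]
ee_rot: [0.0, 0.041, 0.999, 0.0]
wrist_force: [0.3, 1.1, 0.4]
width: 0.817
grip_force: 0.0
clock: 18.45
tool_pos: [0.3798, 0.2315, 0.172]
ee_rot: [-0.0, 0.042, 0.999, -0.0]
wrist_force: [0.3, 1.2, 0.1]
width: 0.824
grip_force: 0.0
[0.43264361 0.1992729  0.0251798 ] [0.47780258 0.24569136 0.07615882]
```

View pics/s7.png

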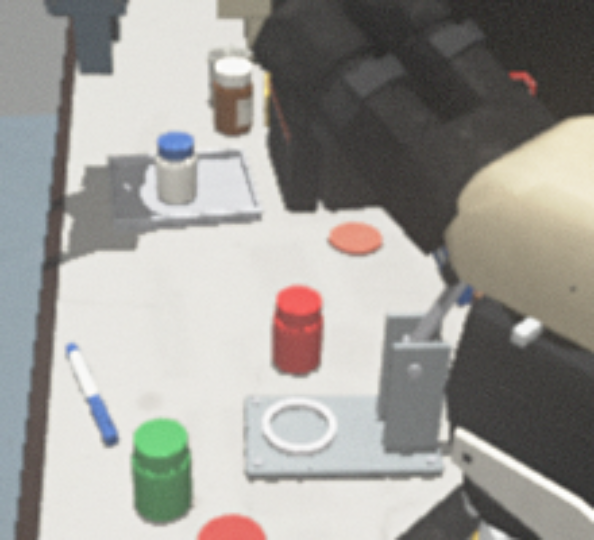

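The jar stands upright in the tray at (176,170), centred near (0.455, 0.222) m. The clamp is still open at (435,315), the seat is empty and the gripper is clear, so I'll hand the job in.

```bash
python3 -c "
from bench import env
print(env.sign_off())"
```

```text
the job is handed in; nothing more can be done
None
```

I handed the job in at about 18.5 s: the clamp stayed open by itself with the jar still in its seat, and the jar now stands upright near the middle of the metal tray; the sign-off gave no verdict.

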